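# Open a jar whose cap may be left- or right-threaded

## Task

Open the closed glass jar that stands in the stainless clamp: nobody knows whether its twist cap is threaded right- or left-handed, so find the way it loosens (if it stops hard one way, try the other), turn it loose and only then lift it off. Finish while still holding the cap in the gripper, level and still, about 10 cm straight above the open jar (do not put it down), and leave the things standing around where they are.

Things in the scene. Friction and masses are not known exactly. Their poses are not given: they have to be found in the camera images.
- cap_center (a point): centre, half-way up, of the loose round twist cap on the jar in the clamp: plain aluminium, straight finely ribbed side, 58 mm wide, 26 mm tall, about 50 g, z up, a thin raised bar across its top along its x axis. Grip it from above across any diameter, at this height; the neck below it is 42 mm wide and the jar's shoulder begins 25 mm under its lower edge
- cap: the same cap, origin at the centre of its lower edge (13 mm under its centre). Lugs inside lock it: it lifts 2 mm only. Turned one way (seen from above clockwise or not, differs from jar to jar, not visible) it stops hard within 6 degrees; the other way it turns easily, comes free to lift after about 35 degrees, stops hard at 60. It does not rise as it turns
- mouth (a point): fixed point at the centre of the rim of the jar in the clamp, 130 mm above the marble, z up, x axis from the jar to the clamp's column. At the start the cap's x axis lies along it and the cap's centre is 7 mm below it. The jar (grey tinted glass, 76 mm wide) is fixed and cannot turn
- clamp: stainless clamp fixed to the slab, origin on the marble under the jar's axis, x axis to its column and foot (145 mm from the axis); jaws and a thumb screw reach 55 mm (+y) and 86 mm (-y) to the sides; all under 65 mm high. A like jar without cap, 130 mm high and fixed, stands about 190 mm from the axis on its +y side
- mortar: bystander: white ceramic mortar, 130 mm wide, 85 mm high, with a wooden pestle leaning out to 135 mm height; origin at the centre of its underside
- pan: bystander: round steel paella pan, 256 mm wide, 40 mm high, two loop handles; origin at the centre of its underside
- spatula: bystander: grey silicone spatula lying flat, 285 mm long; origin under its middle
- salt_dish: bystander: small white dish, 64 mm wide, 30 mm high, close to the clamp; origin at the centre of its underside
Not all that is in view belongs to the job. What is shaped like the cap but pink is not meant.

How it is judged:
By the outcome, as a careful person would: the job done as asked, in the order asked, and still so for the second after the job is handed in, while the arm keeps its last pose, push and grip.
It also fails if it takes over 42 s, if anything falls off the work surface, if the arm or the gripper's body presses on something with over 40 N, if the wrist force passes 120 N, or if a joint passes its speed limit or range.

## Robot

A 7-joint arm with a two-finger parallel gripper is mounted at the origin on the work surface. World frame = base frame: x ahead of the robot, y to its left, z up, the work surface at z = 0. Lengths are in m, angles in rad, forces in N, time in s.
With the tool pointing down it reaches from about 0.4 to 0.85 m from the base axis. Payload 10.4 kg.
Tool frame: the origin (TCP) lies between the finger pads; the fingertips stand 11 mm ahead of it and the grasp point (between the pads) lies 8 mm behind it (tip_reach is the distance from the TCP to the fingertips, in m); z points along the fingers, y is the line along which they close (so a half turn about z gives the same grasp; the last joint's range is limited). The gripper opens to 85 mm and grips with 20 to 120 N. Pads are 22 mm wide; open, the fingers measure 114 mm over their backs; the gripper's body (76 mm by 85 mm) begins 54 mm behind the grasp point. The pads swing forward as they close: fully open they stand 13 mm farther back than shut.
Start: joints at [-1.256, 0.332, -0.065, 1.46, 0.022, 1.35, -0.088], TCP at [0.207, 0.59, 0.242] pointing down, gripper open.
Joint ranges: [-2.6, 2.6], [-0.5, 2.12], [-1.47, 1.34], [0.16, 2.42], [-1.27, 4.41], [0.06, 2.06], [-2.6, 2.6]. Speed limits (rad/s): [2.22, 2.22, 2.79, 2.79, 3.14, 3.14, 3.14].

## Interface

Orientations are given as a unit quaternion [x, y, z, w].
In Python, from workcell import * gives the robot as it stands.
- The arm moves only by the shell command python3 -m inch 'ROWS' [OPENING] [FORCE]. ROWS is JSON, a list of rows, each an object with "slide": the shift along the world's x, y, z in m, a list of three; "yaw": the turn about the world's z in rad. A call has 1 to 20 rows; each row is the pose to reach, as a shift and turn from the pose commanded when the call began; what a row does not reach only later rows make up. A row lasts 1/12 s, in which the tool goes at most 41.7 mm and 7.16 degrees, less where a joint would pass 70% of its speed; a pose out of reach is approached as far as the arm can. A call with a gripper value outside its range is refused whole. OPENING is the closure in counts, from 0 (fully open) to 255 (shut), set as the call begins (- or left out, the last holds). The fingers move at their own pace and stop on an object; FORCE is the grip in N (left out, the last holds). Time passes only in rows, so rows that repeat a pose let the fingers close. It gives the time, the measured TCP pose, the force, the opening and the grip force at its end, in the units of the state.
- get_obs(): the state, without advancing time (a new reading comes with each control period).
- camera(name): name is "scene" or "side" or "wrist"; returns a dict with "frame" (384x512x3 uint8, red, green, blue), "fx", "fy", "cx", "cy" (pixels), "extrinsics" (4x4, takes a point from world to camera coordinates). Camera axes: x right, y down, z forward; pixel columns grow to the right and rows downward; lengths in m; the calibration is good to about 2 mm. A picture is of the moment at which its call begins. There is no depth.
- hand_in(): hands the job in; it is judged then, once.
The state is a dict: "clock": time; "joint_pos": joint angles; "joint_velocities": joint speeds; "tau": joint torques, N m; "position": TCP position; "ee_rot": TCP orientation; "ft_force": force on the tool from outside, world axes, zero at the start; "torque": the same for the moment, N m; "grip_width": opening from 0.0 (shut) to 1.0 (fully open); "grasp_force": force on a finger pad.
Only numpy, scipy, OpenCV 4.12 (cv2) and the standard library are available. Lean on these libraries where they do the work, as an engineer would, in place of code of your own. Each camera call takes 0.05 s, during which the arm holds its last target. There are 200 camera calls.

## Working session

There is one attempt and no reset: what is moved stays moved. The work goes in short steps, Python scripts to look and compute and a shell command to move; the robot and the scene stay as the last step left them, time stands still between calls to the robot, and variables do not carry over. Pictures are saved under pics/ and viewed, at most 10 in all, crops included, and the job is handed in when it is done.

```bash
mkdir -p pics; python3 - <<'E'
from workcell import *
import cv2,numpy as np
for n in("scene","side"):
    c=camera(n); cv2.imwrite(f"pics/{n}0.png",cv2.resize(c["frame"][:,:,::-1],(800,600),interpolation=cv2.INTER_CUBIC))
    print(n,c["fx"],c["fy"],c["cx"],c["cy"],np.round(c["extrinsics"],4).tolist())
print(get_obs())
E
```

```text
scene 478.0414927795703 478.0414927795703 253.79600113168527 190.83826085622803 [[0.8231, 0.5679, 0.0002, -0.4021], [0.4741, -0.6869, -0.5509, -0.1917], [-0.3127, 0.4535, -0.8346, 2.2982], [0.0, 0.0, 0.0, 1.0]]
side 423.59009284015093 423.59009284015093 263.25108331333723 189.8121197014181 [[0.9929, -0.1179, 0.0153, -0.5004], [-0.0659, -0.6531, -0.7544, 0.0816], [0.0989, 0.748, -0.6563, 1.4717], [0.0, 0.0, 0.0, 1.0]]
{'clock': 0.1, 'joint_pos': array([-1.25562526,  0.33282196, -0.0646781 ,  1.46083675,  0.02160123,
        1.34986733, -0.08850146]), 'joint_velocities': array([-0.00164493, -0.00032767, -0.0007061 , -0.00069086,  0.00071486,
       -0.00068111,  0.00160981]), 'tau': array([ 7.78945268e-04, -6.26740122e+01,  4.88294754e-02, -3.92431891e+01,
        1.62354513e-02,  6.83295628e-03, -1.17769414e-05]), 'position': array([0.20702902, 0.58939482, 0.24159694]), 'ee_rot': array([ 1.68085345e-01,  9.85772252e-01, -6.14704964e-04, -7.34348135e-05]), 'ft_force': array([ 0.52422643, -0.61984414, -0.14091129]), 'torque': array([-0.05416977, -0.03413569, -0.04845429]), 'grasp_force': 0.0, 'grip_width': 1.0047755146841126}
```

View pics/scene0.png

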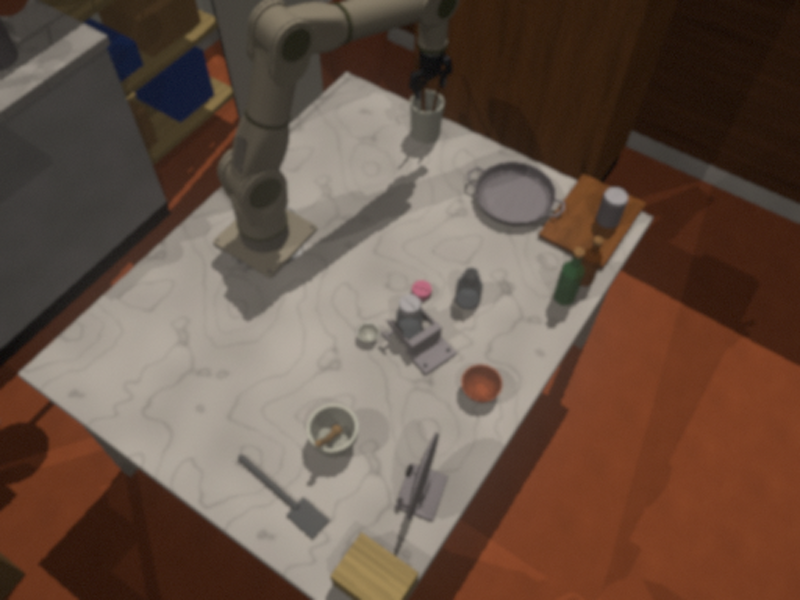

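View pics/side0.png

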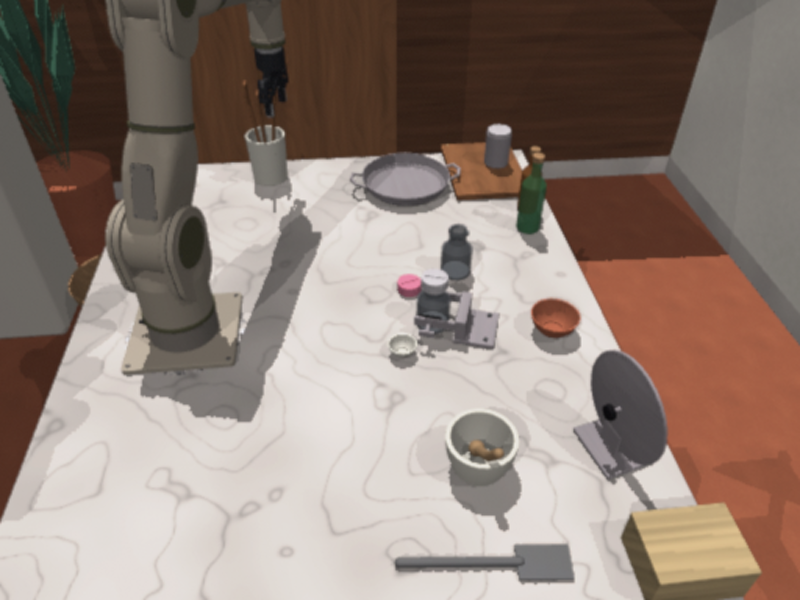

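The scene view shows the cap at about (409,301), the clamp's foot at (436,357) and the uncapped jar at (468,288). In the side view they are at (434,278), (482,326) and (457,255). The pink decoy lies beside the clamp and the salt dish is at side (403,346).

```bash
cat > h.py <<'E'
import numpy as np
from workcell import *
import cv2
def ray(c,u,v):
    E=np.array(c["extrinsics"]);R=E[:3,:3]
    return -R.T@E[:3,3], R.T@np.array([(u-c["cx"])/c["fx"],(v-c["cy"])/c["fy"],1])
def onz(c,u,v,z):
    o,d=ray(c,u,v); return (o+d*(z-o[2])/d[2]).round(4)
def proj(c,p):
    E=np.array(c["extrinsics"]);q=E[:3,:3]@p+E[:3,3]
    return q[:2]/q[2]*[c["fx"],c["fy"]]+[c["cx"],c["cy"]]
E
python3 - <<'E'
from h import *
s=camera("scene");d=camera("side");k=.64
for n,a,b,z in(("cap top",(409,301),(434,278),.136),("foot",(432,354),(482,326),.01),("jar2 rim",(472,272),(458,231),.13),("salt",(368,333),(403,343),.03),("pink",(422,290),(409,285),.02)):
    print(n,onz(s,a[0]*k,a[1]*k,z),onz(d,b[0]*k,b[1]*k,z))
E
```

```text
cap top [ 0.545  -0.0231  0.136 ] [ 0.5476 -0.0266  0.136 ]
foot [ 0.6502 -0.0623  0.01  ] [ 0.6576 -0.0544  0.01  ]
jar2 rim [0.6324 0.1584 0.13  ] [0.6303 0.1476 0.13  ]
salt [ 0.4732 -0.1172  0.03  ] [ 0.4726 -0.1096  0.03  ]
pink [0.5134 0.0937 0.02  ] [0.5091 0.0926 0.02  ]
```

```bash
python3 -m inch '[{"slide":[0,0,0.03],"yaw":0},{"slide":[0,0,0.07],"yaw":0},{"slide":[0,0,0.1],"yaw":0},{"slide":[0.015,-0.03,0.1],"yaw":-0.1},{"slide":[0.03,-0.06,0.1],"yaw":-0.2},{"slide":[0.05,-0.095,0.1],"yaw":-0.3},{"slide":[0.07,-0.13,0.1],"yaw":-0.4},{"slide":[0.09,-0.165,0.1],"yaw":-0.5},{"slide":[0.11,-0.2,0.1],"yaw":-0.6},{"slide":[0.13,-0.235,0.1],"yaw":-0.7},{"slide":[0.15,-0.27,0.1],"yaw":-0.8},{"slide":[0.17,-0.305,0.1],"yaw":-0.9},{"slide":[0.19,-0.34,0.1],"yaw":-1.0},{"slide":[0.21,-0.375,0.1],"yaw":-1.1},{"slide":[0.23,-0.41,0.1],"yaw":-1.2},{"slide":[0.25,-0.445,0.1],"yaw":-1.28},{"slide":[0.27,-0.48,0.1],"yaw":-1.28},{"slide":[0.285,-0.51,0.1],"yaw":-1.28},{"slide":[0.295,-0.535,0.1],"yaw":-1.28},{"slide":[0.3,-0.55,0.1],"yaw":-1.28}]'
python3 - <<'E'
from h import *
print(get_obs()["joint_pos"].round(2),get_obs()["position"].round(4),get_obs()["ee_rot"].round(4))
c=camera("wrist"); cv2.imwrite("pics/w1.png",cv2.resize(c["frame"][:,:,::-1],(800,600),interpolation=cv2.INTER_CUBIC))
p=np.array([.546,-.025,.136]);print(proj(c,p)/.64)
E
```

```text
clock: 1.87
position: [0.5079, 0.036, 0.3423]
ee_rot: [0.725, 0.689, -0.0, 0.0]
ft_force: [0.1, 0.2, -0.5]
grip_width: 0.999
grasp_force: 0.0
[-0.67  0.02  0.53  1.62 -0.01  1.5  -0.2 ] [0.5079 0.036  0.3423] [ 7.249e-01  6.889e-01 -1.000e-04  4.000e-04]
[458.00882972 338.84359284]
```

View pics/w1.png

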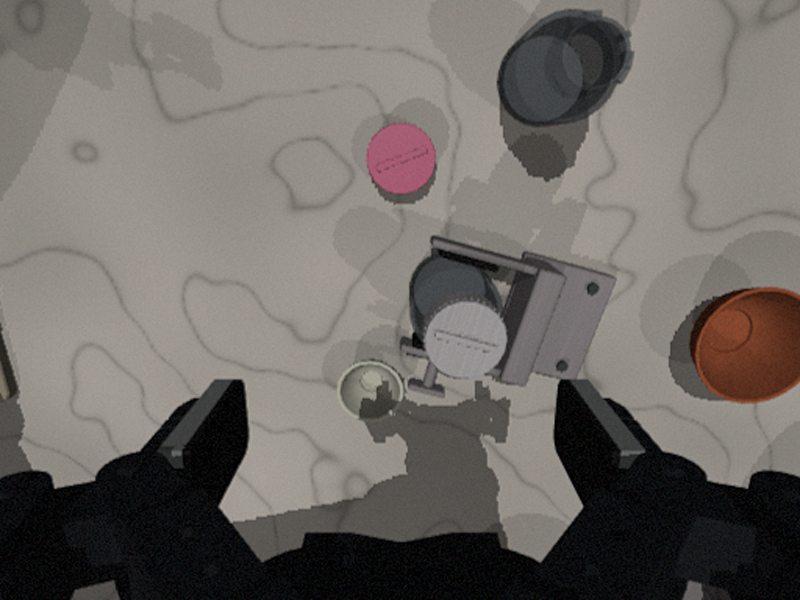

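The wrist view puts the cap's top centre at about (466,339), with the pads at left and right. The salt dish (371,388) is under finger height.

```bash
python3 - <<'E'
from h import *
c=camera("wrist");k=.64
p=onz(c,466*k,339*k,.136);q=get_obs()["position"];print(p,p-q)
print(onz(c,435*k,334*k,.136),onz(c,498*k,347*k,.136))
E
```

```text
[ 0.5517 -0.0277  0.136 ] [ 0.04408814 -0.06401919 -0.20630635]
[ 0.5303 -0.0228  0.136 ] [ 0.574  -0.0349  0.136 ]
```

```bash
python3 -m inch '[{"slide":[0.02,-0.03,0],"yaw":0},{"slide":[0.043,-0.064,0],"yaw":0},{"slide":[0.043,-0.064,-0.04],"yaw":0},{"slide":[0.043,-0.064,-0.08],"yaw":0},{"slide":[0.043,-0.064,-0.115],"yaw":0},{"slide":[0.043,-0.064,-0.14],"yaw":0},{"slide":[0.043,-0.064,-0.15],"yaw":0},{"slide":[0.043,-0.064,-0.15],"yaw":0},{"slide":[0.043,-0.064,-0.15],"yaw":0}]'
python3 - <<'E'
from h import *
o=get_obs();q=o["position"];print(o["joint_pos"].round(2),q.round(4))
c=camera("wrist"); cv2.imwrite("pics/w2.png",cv2.resize(c["frame"][:,:,::-1],(800,600),interpolation=cv2.INTER_CUBIC))
for z in(.136,.115):print(proj(c,np.array([q[0],q[1],z]))/.64)
E
```

```text
clock: 2.72
position: [0.5505, -0.0237, 0.1933]
ee_rot: [0.723, 0.691, 0.0, 0.0]
ft_force: [1.1, -0.3, 0.8]
grip_width: 1.003
grasp_force: 0.0
[-0.56  0.22  0.6   1.75 -0.13  1.21  0.03] [ 0.5505 -0.0237  0.1933]
[397.50859771 333.16138257]
[397.74604165 316.19754981]
```

View pics/w2.png

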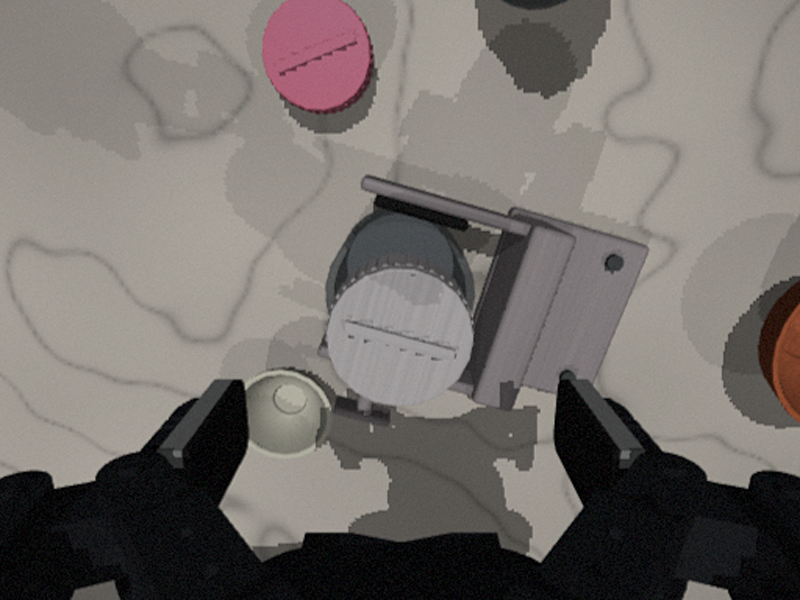

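The cap's top centre is at (400,336) and the TCP axis at (397,333), so a shift of about +1 mm in x and -1.5 mm in y centres it. I'll descend and close.

```bash
python3 -m inch '[{"slide":[0.001,-0.0015,-0.025],"yaw":0},{"slide":[0.001,-0.0015,-0.05],"yaw":0},{"slide":[0.001,-0.0015,-0.07],"yaw":0},{"slide":[0.001,-0.0015,-0.08],"yaw":0},{"slide":[0.001,-0.0015,-0.08],"yaw":0},{"slide":[0.001,-0.0015,-0.08],"yaw":0}]'
python3 -m inch '[{"slide":[0,0,0],"yaw":0},{"slide":[0,0,0],"yaw":0},{"slide":[0,0,0],"yaw":0},{"slide":[0,0,0],"yaw":0},{"slide":[0,0,0],"yaw":0},{"slide":[0,0,0],"yaw":0},{"slide":[0,0,0],"yaw":0},{"slide":[0,0,0],"yaw":0},{"slide":[0,0,0],"yaw":0},{"slide":[0,0,0],"yaw":0}]' 255 50
python3 -c "
from workcell import *
o=get_obs();print(o['torque'],o['joint_pos'].round(2),o['ee_rot'].round(4))"
```

```text
clock: 3.27
position: [0.552, -0.0258, 0.1137]
ee_rot: [0.724, 0.69, 0.001, 0.0]
ft_force: [-0.0, -0.6, 0.2]
grip_width: 1.002
grasp_force: 0.0
clock: 4.1
position: [0.5505, -0.0256, 0.1137]
ee_rot: [0.724, 0.69, 0.0, -0.001]
ft_force: [-9.0, 0.3, 11.7]
grip_width: 0.673
grasp_force: 51.3
[ 0.18091758  2.15936984 -0.07837048] [-0.53  0.31  0.58  1.84 -0.19  1.05  0.08] [ 0.7236  0.6903  0.     -0.0009]
```

```bash
python3 -m inch '[{"slide":[-0.0015,0,0.001],"yaw":0},{"slide":[-0.0015,0,0.001],"yaw":0},{"slide":[-0.0015,0,0.001],"yaw":0.03},{"slide":[-0.0015,0,0.001],"yaw":0.06},{"slide":[-0.0015,0,0.001],"yaw":0.08},{"slide":[-0.0015,0,0.001],"yaw":0.1},{"slide":[-0.0015,0,0.001],"yaw":0.12},{"slide":[-0.0015,0,0.001],"yaw":0.12},{"slide":[-0.0015,0,0.001],"yaw":0.12}]'
python3 -c "
from workcell import *
o=get_obs();print(o['torque'],o['joint_pos'].round(3),o['ee_rot'].round(4))"
```

```text
clock: 4.85
position: [0.5501, -0.0253, 0.1138]
ee_rot: [0.681, 0.733, 0.001, 0.0]
ft_force: [-0.9, 2.9, 5.3]
grip_width: 0.669
grasp_force: 54.2
[ 0.71124517  0.20787808 -0.02161999] [-0.513  0.305  0.558  1.838 -0.185  1.049  0.19 ] [6.807e-01 7.325e-01 6.000e-04 2.000e-04]
```

```bash
python3 -m inch '[{"slide":[0,0,0],"yaw":0.04},{"slide":[0,0,0],"yaw":0.08},{"slide":[0,0,0],"yaw":0.12},{"slide":[0,0,0],"yaw":0.12}]'
python3 - <<'E'
from h import *
o=get_obs();print(o['torque'],o['joint_pos'].round(3),o['ee_rot'].round(4))
c=camera("wrist"); cv2.imwrite("pics/w3.png",cv2.resize(c["frame"][:,:,::-1],(800,600),interpolation=cv2.INTER_CUBIC))
E
```

```text
clock: 5.18
position: [0.5499, -0.0252, 0.1138]
ee_rot: [0.635, 0.773, 0.001, -0.0]
ft_force: [-1.8, 3.5, 6.9]
grip_width: 0.666
grasp_force: 54.3
[0.69867955 0.56707159 0.00700159] [-0.497  0.302  0.537  1.837 -0.178  1.049  0.306] [ 6.346e-01  7.728e-01  5.000e-04 -1.000e-04]
```

View pics/w3.png

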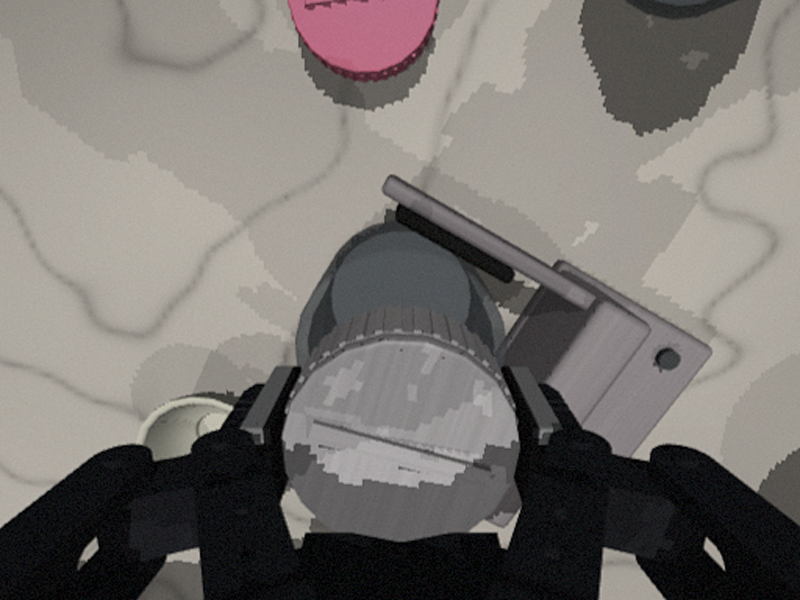

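The bar (312,421)-(490,468) keeps its angle to the fingers while the clamp has rotated. The cap is turning freely counter-clockwise, about 14° so far. I'll continue to about 48°.

```bash
python3 -m inch '[{"slide":[0,0,0],"yaw":0.08},{"slide":[0,0,0],"yaw":0.16},{"slide":[0,0,0],"yaw":0.24},{"slide":[0,0,0],"yaw":0.32},{"slide":[0,0,0],"yaw":0.4},{"slide":[0,0,0],"yaw":0.48},{"slide":[0,0,0],"yaw":0.54},{"slide":[0,0,0],"yaw":0.6},{"slide":[0,0,0],"yaw":0.6},{"slide":[0,0,0],"yaw":0.6}]'
python3 - <<'E'
from h import *
o=get_obs();print(o['torque'],o['joint_pos'].round(3),o['ee_rot'].round(4))
c=camera("wrist"); cv2.imwrite("pics/w4.png",cv2.resize(c["frame"][:,:,::-1],(800,600),interpolation=cv2.INTER_CUBIC))
E
```

```text
clock: 6.07
position: [0.5497, -0.0258, 0.1138]
ee_rot: [0.379, 0.925, 0.0, 0.0]
ft_force: [-2.0, 1.9, 7.1]
grip_width: 0.665
grasp_force: 54.3
[0.40510569 0.60592819 0.00453483] [-0.417  0.292  0.443  1.833 -0.143  1.047  0.875] [3.791e-01 9.253e-01 2.000e-04 1.000e-04]
```

View pics/w4.png

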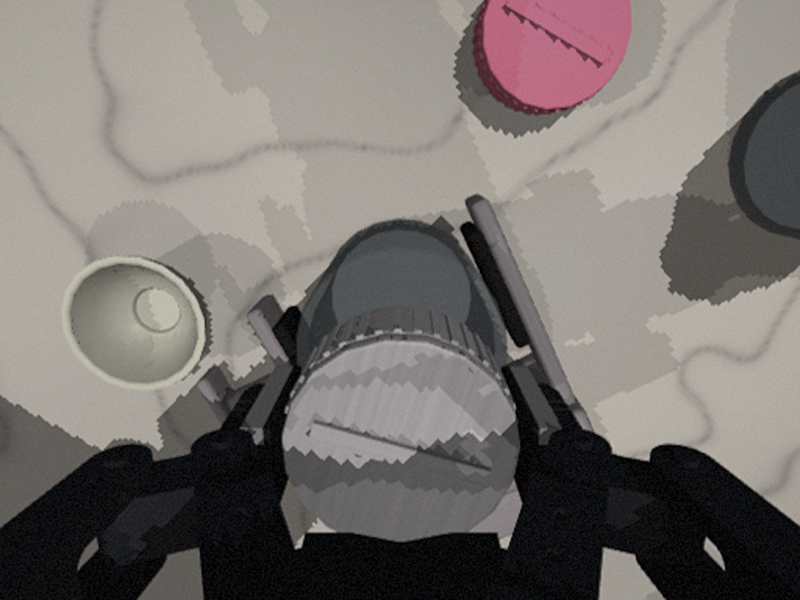

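```bash
python3 -m inch '[{"slide":[0,0,0.002],"yaw":0},{"slide":[0,0,0.004],"yaw":0},{"slide":[0,0,0.006],"yaw":0},{"slide":[0,0,0.006],"yaw":0}]'
```

```text
clock: 6.45
position: [0.5497, -0.026, 0.1196]
ee_rot: [0.379, 0.925, -0.0, 0.0]
ft_force: [-0.3, 0.1, -0.7]
grip_width: 0.669
grasp_force: 53.8
```

Free: there is no resistance. I'll lift to the final height.

```bash
python3 -m inch '[{"slide":[0,0,0.005],"yaw":0},{"slide":[0,0,0.015],"yaw":0},{"slide":[0,0,0.03],"yaw":0},{"slide":[0,0,0.05],"yaw":0},{"slide":[0,0,0.07],"yaw":0},{"slide":[0,0,0.088],"yaw":0},{"slide":[0,0,0.099],"yaw":0},{"slide":[0,0,0.105],"yaw":0},{"slide":[0,0,0.107],"yaw":0},{"slide":[0,0,0.107],"yaw":0},{"slide":[0,0,0.107],"yaw":0},{"slide":[0,0,0.107],"yaw":0},{"slide":[0,0,0.107],"yaw":0},{"slide":[0,0,0.107],"yaw":0}]'
python3 - <<'E'
from h import *
c=camera("side");f=c["frame"][120:240,200:360]
cv2.imwrite("pics/s5.png",cv2.resize(f[:,:,::-1],(800,600),interpolation=cv2.INTER_CUBIC))
print((proj(c,np.array([.5497,-.026,.229]))-[200,120])*5,(proj(c,np.array([.5497,-.026,.13]))-[200,120])*5)
E
```

```text
clock: 7.62
position: [0.5494, -0.0258, 0.2258]
ee_rot: [0.379, 0.925, -0.0, -0.0]
ft_force: [-0.1, 0.9, -0.2]
grip_width: 0.669
grasp_force: 53.8
[397.35841268 176.57016053] [391.39727323 295.74531847]
```

View pics/s5.png

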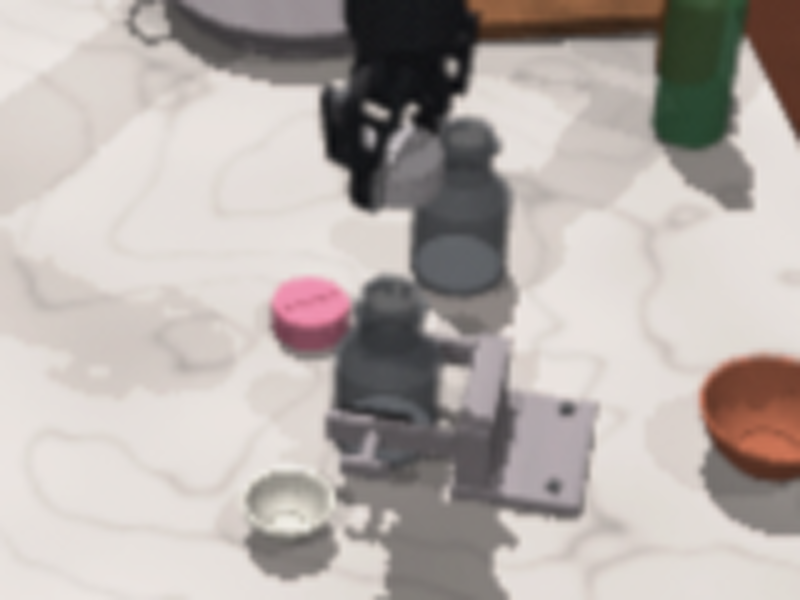

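The jar is open, with its mouth at (391,285). The cap is held above it at (405,170) and nothing around it has moved.

```bash
python3 -c "
from workcell import *
print(hand_in())"
```

```text
the job is handed in; nothing more can be done
None
```

The jar is open: the cap loosened counter-clockwise (turned about 48°), lifted off without resistance, and was handed in still gripped, level and still, about 10 cm above the mouth, with the things around it left in place.

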